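# Seat the pole of a monitor stand in the socket that takes it to its mark

## Robot

A 6-joint arm with a two-finger parallel gripper is mounted at the origin on the work surface. World frame = base frame: x ahead of the robot, y to its left, z up, the work surface at z = 0. Lengths are in m, angles in rad, forces in N, time in s.
With the tool pointing down it reaches from about 0.275 to 0.75 m from the base axis. Payload 10.2 kg.
Tool frame: the origin (TCP) lies between the finger pads; the fingertips stand 14 mm ahead of it and the grasp point (between the pads) lies 5 mm behind it (bot.tcp_to_tips is the distance from the TCP to the fingertips, in m); z points along the fingers, y is the direction in which the jaws open and shut (so a half turn about z gives the same grasp; the last joint's range is limited). The gripper opens to 88 mm and grips with 3 to 60 N. Pads are 18 mm wide; open, the fingers measure 123 mm over their backs; the gripper's body (75 mm by 187 mm) begins 45 mm behind the grasp point.
Start: joints at [1.026, 0.313, 1.498, -0, 1.331, -0.223], TCP at [0.166, 0.498, 0.253] pointing down, gripper open.
Joint ranges: [-2.94, 2.94], [-0.97, 2.17], [0.19, 2.56], [-1.23, 4.37], [0.02, 3.11], [-2.88, 2.88]. Speed limits (rad/s): [2.39, 2.39, 3.01, 3.14, 3.14, 3.14].

## Interface

Orientations are given as a unit quaternion [x, y, z, w].
In Python, from bench import bot, get_image, camera_info, ticket, spot_in, outline_of gives the robot as it stands.
- The arm moves only by the tool apply_moves, never from a script. Its argument "deltas" is a list of rows, each an object of numbers: "rx", "ry", "rz": the turn, a rotation vector about the tool's x, y, z in degrees; "x", "y", "z": the shift along the tool's x, y, z in mm; "hand": the opening, from 0 (shut) to 1 (fully open). In form: [{"rx": .., "ry": .., "rz": .., "x": .., "y": .., "z": .., "hand": ..}, ...]. A call has exactly 8 rows; each row shifts and turns the pose as measured when the row begins, along the tool's axes as they then stand; what a row does not reach is not made up. A row lasts 1/8 s, in which the tool goes at most 62.5 mm and 10.7 degrees, less where a joint would pass 70% of its speed; a pose out of reach is approached as far as the arm can. A call is refused whole if a number of a shift passes 62.5 or a number of a turn 10.7, either way. A call with a gripper value outside its range is refused whole. The fingers move at their own pace and stop on an object; the grip force is fixed at half the most. Time passes only in rows, so rows that do not move let the fingers close, or fill a call up. It gives the time, the measured TCP pose, the force and the opening at its end, in the units of the state.
- bot.read_state(): the state, without advancing time (a new reading comes with each control period).
- get_image(name): name is "side" or "top"; returns (picture, depth): 384x512x3 uint8, red, green, blue; 384x512 float32, m along the optical axis (not along the pixel's ray), 0 where there is no reading.
- camera_info(name): a dict with "mtx" (3x3 intrinsics, pixels), "view" (4x4, takes a point from world to camera coordinates). Camera axes: x right, y down, z forward; pixel columns grow to the right and rows downward; lengths in m; the calibration is good to about 2 mm. A picture is of the moment at which its call begins. camera_info takes no time and is no camera call.
- ticket.job_done(): hands the job in, once; it reports no verdict.
Trained networks look in the newest picture that a camera, given by its name, has taken for a name from the list of things; names that differ only in an ending like _2 or _b are one class to them, and where a whole thing is asked for, a point or a joint stands for the part that bears it (a point fixed in the world has none). Each returns a list of dicts, best first, with "score" (0 to 1); they miss things now and then, are a little off and sometimes report something else, mostly with a low value. They report only what shows in the picture. A call takes as long as a camera call. They do not tell look-alikes from the thing itself.
- spot_in(camera, thing): "box" ([left, top, right, bottom] in pixels, round what is visible of it).
- outline_of(camera, thing): "pixels" (384x512 bool, what is visible of it) and "box" ([left, top, right, bottom] in pixels, round what is visible of it).
The state is a dict: "clock": time; "joints": joint angles; "dq": joint speeds; "effort": joint torques, N m; "tcp_pos": TCP position; "tcp_rot": TCP orientation; "force": force on the tool from outside, world axes, zero at the start; "moment": the same for the moment, N m; "width": opening from 0.0 (shut) to 1.0 (fully open).
Only numpy, scipy, OpenCV 4.12 (cv2) and the standard library are available. Lean on these libraries where they do the work, as an engineer would, in place of code of your own. Each camera call takes 0.05 s, during which the arm holds its last target. There are 200 camera calls.

## Task

Take the steel pole out of the packing block and stand it in the monitor stand's foot, pressing it firmly down against the stiff drag until it bottoms. One of the two sockets still has a transport spacer hidden in it and is too shallow: there the pole bottoms with its dark mark well above the rim, so pull it out and use the other one, where it bottoms with the mark level with the rim. Never push harder than about 30 N, let go of the pole at the end, and leave the other things on the desk alone.

Things in the scene. Friction and masses are not known exactly. Their poses are not given: they have to be found in the camera images.
- pole: Bare steel pole standing upright, 28 mm diameter, 190 mm long, 0.25 to 0.5 kg, its foot tapered to 23 mm over the last 4 mm. Origin: centre of its lower end; z runs up along the pole. At the start it stands loosely in the packing block, its foot 10 mm above the desk.
- pole_mark (a point): The mark on the pole: lower edge of a narrow dark ring (3 mm tall), on the pole's axis, 58 mm above its lower end; axes as the pole's.
- block: Fixed packing block of brown board, 85 x 85 x 40 mm tall, with a 34 mm round hole, 30 mm deep, in which the pole stands. Origin: centre of its underside, on the desk.
- foot: Fixed dark steel foot of the monitor stand, screwed to the desk: plate 130 x 200 x 10 mm with two square socket towers 52 x 52 mm, 86 mm tall, 110 mm apart along the foot's y, a 30 mm round blind well in each. Origin: centre of the underside, on the desk; z up. The pole bottoms 58 mm deep in one well, 40 mm in the other (either may be the deep one), on a rubber cushion: force rises 5 N per mm.
- well_a (a point): Centre of the mouth of the well on the foot's +y side, at rim height (86 mm above the desk); axes as the foot's. 30 mm diameter, 3 mm chamfer. Inside, a plastic disc starts 14 to 20 mm under the rim (hiding what lies below); the pole pushes it down ahead of itself against a steady drag of about 8 N, and it stays where it is left.
- well_b (a point): Centre of the mouth of the well on the foot's -y side, at rim height (86 mm above the desk); axes as the foot's. Looks the same as the other well: 30 mm diameter, 3 mm chamfer, with the same kind of dragging disc inside, 14 to 20 mm under the rim at the start.
- mouse: Bystander: black computer mouse, 105 x 60 x 34 mm, loose; origin under its centre.
- bottle: Bystander: water bottle, 62 mm diameter, 190 mm tall, loose; origin under its centre.
- notes: Bystander: white holder with a note pad, 76 x 76 x 42 mm, loose; origin under its centre.
- cup: Bystander: blue ceramic cup, 72 mm diameter, 95 mm tall, loose; origin under its centre.
Mind the look-alikes: they are no part of the job. There is more than one size of the pole; the job needs the middle-sized.

How it is judged:
On the way, in this order (a step that is already met when the one before it is completed fails the run):
1. the pole is lifted clear of the packing block (height (world z) of pole above 0.045 m and contact force between pole and block below 0.1 N), for 0.1 s.
2. the pole is pressed against the true bottom of the deep well, mark at the rim, with more than 10 N (the drag alone is 8 N) (((horizontal distance between pole_mark and well_a below 0.004 m and z of pole_mark in the frame of well_a between -0.006 and 0.003 m) or (horizontal distance between pole_mark and well_b below 0.004 m and z of pole_mark in the frame of well_b between -0.006 and 0.003 m)) and contact force between pole and foot above 10 N), for 0.05 s.
At the end, for the whole second after the job is handed in: The pole stands upright (within 0.08 rad) and at rest, let go, in the well that takes it fully: its mark is within 4 mm of that well's axis and between 6 mm below and 3 mm above the rim (((horizontal distance between pole_mark and well_a below 0.004 m and z of pole_mark in the frame of well_a between -0.006 and 0.003 m) or (horizontal distance between pole_mark and well_b below 0.004 m and z of pole_mark in the frame of well_b between -0.006 and 0.003 m)) and angle between pole's own z axis and vertical below 0.08 rad and linear speed of pole below 0.02 m/s and contact force between the fingers and pole below 0.05 N); the robot touches nothing.
It fails at once if the pole is forced: more than 30 N between the pole and the foot (with all in its wells) (contact force between pole and foot above 30 N).
It fails at once if the mouse is shoved (more than 30 mm) or tipped over (distance of mouse from where it was at the start of the episode above 0.03 m or angle between mouse's own z axis and vertical above 0.5 rad).
It fails at once if the bottle is shoved (more than 30 mm) or tipped over (distance of bottle from where it was at the start of the episode above 0.03 m or angle between bottle's own z axis and vertical above 0.5 rad).
It fails at once if the note holder is shoved (more than 30 mm) or tipped over (distance of notes from where it was at the start of the episode above 0.03 m or angle between notes's own z axis and vertical above 0.5 rad).
It fails at once if the cup is shoved (more than 30 mm) or tipped over (distance of cup from where it was at the start of the episode above 0.03 m or angle between cup's own z axis and vertical above 0.5 rad).
It also fails if it takes over 48 s, if anything falls off the work surface, if the arm or the gripper's body presses on something with over 40 N, if the wrist force passes 120 N, or if a joint passes its speed limit or range.

## Working session

There is one attempt and no reset: what is moved stays moved. The work goes in short steps, Python scripts to look and compute and a tool call to move; the robot and the scene stay as the last step left them, time stands still between calls to the robot, and variables do not carry over. Pictures are saved under pics/ and viewed, about 8 in all and at most 12, crops included, and the job is handed in when it is done.

Besides the shell and the picture viewer there is one more tool, called by a JSON object that holds its "fn" and its "kwargs", one argument or row to a line. apply_moves: Moves the arm, as the interface text tells. Its arguments: {"type":"object","properties":{"deltas":{"type":"array"}},"required":["deltas"]}

```bash
mkdir -p pics; cat > h.py <<'E'
import numpy as np, cv2
from bench import bot, get_image, camera_info, ticket, spot_in, outline_of
def cloud(cam,d):
    c=camera_info(cam);K=np.array(c["mtx"]);V=np.linalg.inv(np.array(c["view"]))
    v,u=np.mgrid[:384,:512]
    p=np.stack([(u-K[0,2])/K[0,0]*d,(v-K[1,2])/K[1,1]*d,d,np.ones_like(d)],-1)
    w=(p@V.T)[...,:3]; w[d<=0]=np.nan
    return w
def proj(cam,p):
    c=camera_info(cam);q=np.array(c["view"])@np.r_[p,1];q=np.array(c["mtx"])@q[:3];return q[:2]/q[2]
def save(n,img,box=None,s=1):
    if box: img=img[box[1]:box[3],box[0]:box[2]]
    cv2.imwrite(n,cv2.resize(img[...,::-1],None,fx=s,fy=s,interpolation=cv2.INTER_CUBIC))
E
python3 - <<'E'
from h import *
print(bot.read_state())
for c in("top","side"):
    im,d=get_image(c);save(f"pics/{c}0.png",im,s=1.5);np.savez(f"{c}0.npz",im=im,d=d)
    print(c,np.linalg.inv(np.array(camera_info(c)["view"]))[:3].round(3).tolist(),camera_info(c)["mtx"])
    W=cloud(c,d)
    for t in("pole","block","foot","mouse","bottle","notes","cup"):
        for o in outline_of(c,t)[:4]:
            p=W[o["pixels"]];p=p[~np.isnan(p[:,0])]
            print(c,t,round(o["score"],2),np.round(o["box"]),np.percentile(p,[2,50,98],axis=0).round(3).tolist() if len(p) else None)
E
```

```text
{'clock': 0.0, 'joints': array([ 1.02563445e+00,  3.13461135e-01,  1.49841276e+00, -1.19629318e-05,
        1.33100764e+00, -2.23409123e-01]), 'dq': array([ 0.00069671, -0.00078544, -0.0014636 ,  0.00064173,  0.00173812,
        0.00092151]), 'effort': array([ 1.04080547e-03, -4.02212226e+01, -2.52270555e+01,  6.94551319e-02,
        3.52771499e-02, -1.26727405e-04]), 'tcp_pos': array([0.1659208 , 0.49785657, 0.25216452]), 'tcp_rot': array([ 1.60181889e-01,  9.87087305e-01, -5.99615561e-04, -2.36212358e-04]), 'force': array([ 0.00491141, -0.17658958, -1.6125764 ]), 'moment': array([-0.05083561,  0.00241913,  0.00874242]), 'width': 0.9982210640122551}
top [[-0.029, -0.992, 0.126, 0.466], [-1.0, 0.03, 0.008, 0.072], [-0.012, -0.126, -0.992, 0.945]] [[390.5777984    0.         255.96535835]
 [  0.         390.5777984  194.02524024]
 [  0.           0.           1.        ]]
top pole 0.77 [174. 146. 207. 183.] [[0.616, 0.191, 0.032], [0.624, 0.202, 0.211], [0.646, 0.222, 0.246]]
top pole 0.71 [201. 258. 217. 274.] [[0.41, 0.174, 0.01], [0.42, 0.179, 0.138], [0.429, 0.193, 0.142]]
top pol
[... 1447 characters left out ...]
, 0.0], [0.674, 0.362, 0.107], [0.744, 0.377, 0.19]]
side foot 0.74 [264. 130. 328. 193.] [[0.463, -0.193, 0.001], [0.524, -0.073, 0.015], [0.603, -0.007, 0.087]]
side mouse 0.84 [223. 126. 255. 148.] [[0.7, -0.227, 0.002], [0.744, -0.189, 0.026], [0.793, -0.172, 0.036]]
side bottle 0.75 [187. 227. 216. 291.] [[0.651, 0.335, 0.007], [0.673, 0.363, 0.109], [0.703, 0.377, 0.19]]
side bottle 0.24 [268. 130. 327. 193.] [[0.464, -0.19, 0.005], [0.524, -0.071, 0.021], [0.599, -0.007, 0.087]]
side notes 0.78 [192. 167. 222. 202.] [[0.736, -0.019, -0.0], [0.77, 0.051, 0.038], [0.813, 0.074, 0.045]]
side cup 0.68 [305. 283. 333. 326.] [[0.37, 0.353, 0.006], [0.4, 0.371, 0.061], [0.431, 0.419, 0.096]]
```

```bash
python3 - <<'E'
from h import *
for c in("top","side"):
    z=np.load(c+"0.npz");W=cloud(c,z["d"]);X,Y,Z=W[...,0],W[...,1],W[...,2]
    m=(abs(X-.525)<.04)&(abs(Y-.236)<.04)&(abs(Z-.2)<.006)
    p=W[m];print(c,"poletop",m.sum(),p.mean(0).round(4),p.min(0).round(4),p.max(0).round(4))
    m=(abs(X-.53)<.1)&(abs(Y+.1)<.14)&(abs(Z-.086)<.005)
    n,l=cv2.connectedComponents(m.astype(np.uint8))
    for i in range(1,n):
        q=W[l==i]
        if len(q)>50:
            r=cv2.minAreaRect((q[:,:2]*1000).astype(np.float32));print(c,"tower",len(q),np.round(r[0],1),np.round(r[1],1),round(r[2],1),q[:,2].mean().round(4))
    m=(abs(X-.53)<.12)&(abs(Y+.1)<.14)&(abs(Z-.010)<.004)
    r=cv2.minAreaRect((W[m][:,:2]*1000).astype(np.float32));print(c,"plate",r)
E
python3 -c "
import cv2,numpy as np
a=np.load('top0.npz')['im'];b=np.load('side0.npz')['im']
f=lambda i,x0,y0,x1,y1:cv2.resize(i[y0:y1,x0:x1,::-1],(800,600),interpolation=3)
cv2.imwrite('pics/topfoot.png',f(a,270,170,398,266))
"
```

```text
top poletop 168 [0.5254 0.2356 0.1989] [0.5121 0.222  0.1954] [0.5392 0.2492 0.2024]
top tower 416 [541.9 -55.8] [52.5 52.2] 78.0 0.0851
top tower 432 [ 518.7 -163.7] [53.2 52.3] 77.5 0.085
top plate ((546.9664916992188, -112.85588836669922), (199.6909637451172, 163.9030303955078), 77.85716247558594)
side poletop 102 [0.5275 0.239  0.1992] [0.5148 0.2255 0.1943] [0.5419 0.2517 0.2036]
side tower 165 [ 521.5 -162.3] [58.4 53.1] 80.5 0.0849
side tower 188 [543.8 -53.9] [58.9 52.4] 77.3 0.0851
side plate ((524.7274169921875, -107.35466766357422), (208.55038452148438, 146.5480499267578), 78.05175018310547)
```

View pics/top0.png

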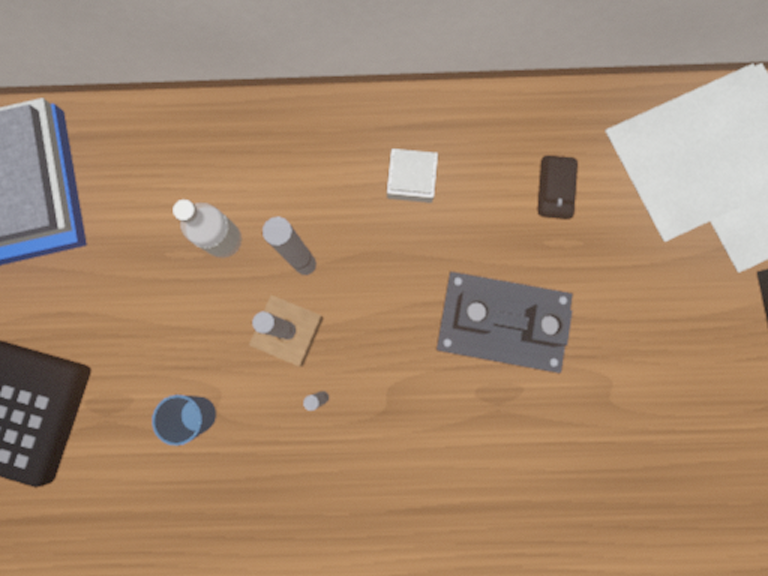

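View pics/side0.png

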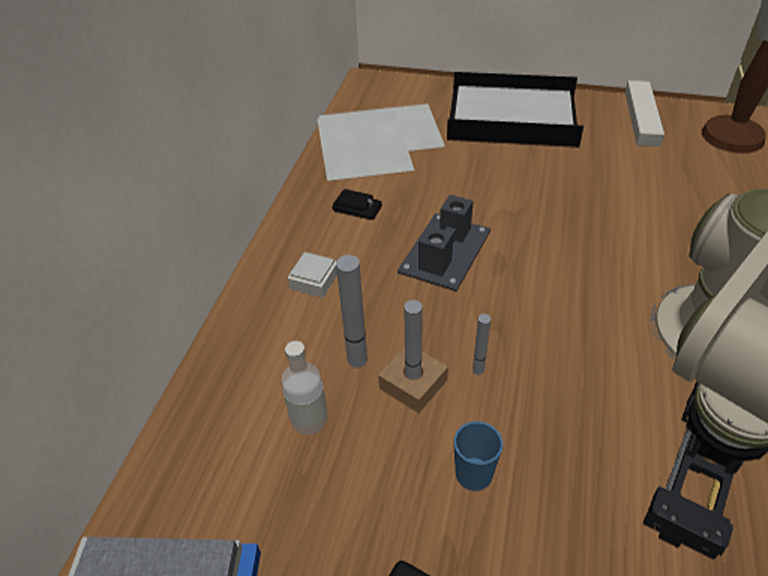

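Top view: the middle-sized pole stands in the brown block at about (264,322), the tall one at (278,230) and the short one at (311,402). The foot's wells are at (476,312) and (549,325). Discs show in both, so I can't tell which is deep. Depth agrees with the given sizes: pole top z≈0.20, rims ≈0.085, wells 110 mm apart.

I'll turn the jaws to world y and approach above the pole.

{"fn": "apply_moves", "kwargs": {
  "deltas": [
    {"rz": -9.2, "z": -10},
    {"rz": -9.2, "z": -10},
    {"x": -45, "y": -32},
    {"x": -45, "y": -32},
    {"x": -45, "y": -32},
    {"x": -45, "y": -32},
    {"x": -45, "y": -32},
    {"x": -45, "y": -32}
  ]
}}

```text
invalid input
```

```bash
cat >> h.py <<'E'
from scipy.spatial.transform import Rotation as R
def st(goal=None):
    s=bot.read_state();r=R.from_quat(s["tcp_rot"])
    print("t",round(s["clock"],2),"p",(s["tcp_pos"]*1000).round(1),"F",s["force"].round(1),"M",s["moment"].round(2),"w",round(s["width"],3))
    des=R.from_matrix(np.diag([-1.,1,-1])); print("rot err deg(tool)",np.degrees((r.inv()*des).as_rotvec()).round(2))
    if goal is not None: print("tool delta mm",(r.inv().apply(np.array(goal)-s["tcp_pos"]*1000)).round(1))
E
python3 -c "
from h import *
st([526,236.5,252])"
```

```text
t 0.8 p [166.1 498.  252.7] F [ 0.  -0.2  0.4] M [ 0.02 -0.04  0.03] w 0.999
rot err deg(tool) [  0.     0.   -18.44]
tool delta mm [-424.2 -134.3    0.7]
```

{"fn": "apply_moves", "kwargs": {
  "deltas": [
    {"rx": 0, "ry": 0, "rz": -9.2, "x": 0, "y": 0, "z": -10, "hand": 1},
    {"rx": 0, "ry": 0, "rz": -9.2, "x": 0, "y": 0, "z": -10, "hand": 1},
    {"rx": 0, "ry": 0, "rz": 0, "x": -45, "y": -32, "z": 0, "hand": 1},
    {"rx": 0, "ry": 0, "rz": 0, "x": -45, "y": -32, "z": 0, "hand": 1},
    {"rx": 0, "ry": 0, "rz": 0, "x": -45, "y": -32, "z": 0, "hand": 1},
    {"rx": 0, "ry": 0, "rz": 0, "x": -45, "y": -32, "z": 0, "hand": 1},
    {"rx": 0, "ry": 0, "rz": 0, "x": -45, "y": -32, "z": 0, "hand": 1},
    {"rx": 0, "ry": 0, "rz": 0, "x": -45, "y": -32, "z": 0, "hand": 1}
  ]
}}

```text
clock: 1.8
tcp_pos: [0.4438, 0.3053, 0.2739]
tcp_rot: [-0.009, 1.0, 0.001, 0.001]
force: [-0.2, 0.7, -0.1]
width: 0.997
```

```bash
python3 -c "
from h import *
st([526,236.5,252])"
```

```text
t 1.8 p [443.8 305.3 273.9] F [-0.2  0.7 -0.1] M [ 0.02 -0.03 -0.01] w 0.997
rot err deg(tool) [0.08 0.08 0.98]
tool delta mm [-81.  -70.2  21.9]
```

{"fn": "apply_moves", "kwargs": {
  "deltas": [
    {"rx": 0, "ry": 0, "rz": 1, "x": -27, "y": -23, "z": 0, "hand": 1},
    {"rx": 0, "ry": 0, "rz": 0, "x": -27, "y": -23, "z": 0, "hand": 1},
    {"rx": 0, "ry": 0, "rz": 0, "x": -27, "y": -23, "z": 0, "hand": 1},
    {"rx": 0, "ry": 0, "rz": 0, "x": 0, "y": 0, "z": 22, "hand": 1},
    {"rx": 0, "ry": 0, "rz": 0, "x": 0, "y": 0, "z": 22, "hand": 1},
    {"rx": 0, "ry": 0, "rz": 0, "x": 0, "y": 0, "z": 0, "hand": 1},
    {"rx": 0, "ry": 0, "rz": 0, "x": 0, "y": 0, "z": 0, "hand": 1},
    {"rx": 0, "ry": 0, "rz": 0, "x": 0, "y": 0, "z": 0, "hand": 1}
  ]
}}

```text
clock: 2.8
tcp_pos: [0.5312, 0.231, 0.23]
tcp_rot: [0.003, 1.0, 0.001, 0.002]
force: [-0.1, 0.4, -0.2]
width: 1.001
```

```bash
python3 -c "
from h import *
st([526.5,237,163])
im,d=get_image('side');save('pics/s1.png',im,[200,130,360,290],3.5)"
```

```text
t 2.8 p [531.2 231.  230. ] F [-0.1  0.4 -0.2] M [ 0.01 -0.03  0.02] w 1.001
rot err deg(tool) [ 0.1   0.21 -0.38]
tool delta mm [ 5.   5.9 67. ]
```

View pics/s1.png

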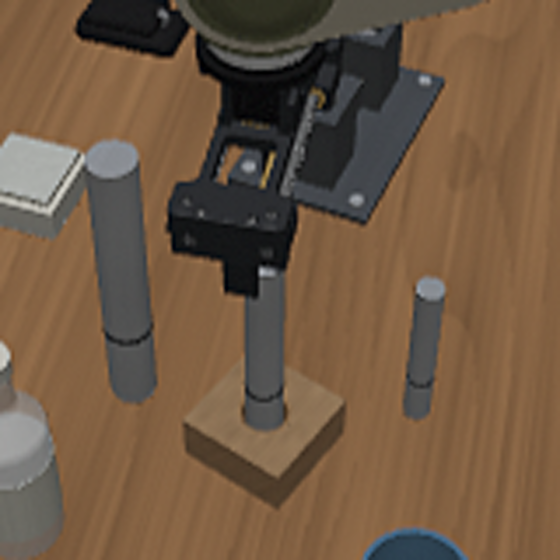

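Side crop: the open jaws sit just above and a few mm to the left of the pole top at about (265,272), which fits the computed 5–6 mm correction.

{"fn": "apply_moves", "kwargs": {
  "deltas": [
    {"rx": 0, "ry": 0, "rz": -0.4, "x": 5, "y": 6, "z": 0, "hand": 1},
    {"rx": 0, "ry": 0, "rz": 0, "x": 0, "y": 0, "z": 22, "hand": 1},
    {"rx": 0, "ry": 0, "rz": 0, "x": 0, "y": 0, "z": 22, "hand": 1},
    {"rx": 0, "ry": 0, "rz": 0, "x": 0, "y": 0, "z": 22, "hand": 1},
    {"rx": 0, "ry": 0, "rz": 0, "x": 0, "y": 0, "z": 0, "hand": 1},
    {"rx": 0, "ry": 0, "rz": 0, "x": 0, "y": 0, "z": 0, "hand": 0},
    {"rx": 0, "ry": 0, "rz": 0, "x": 0, "y": 0, "z": 0, "hand": 0},
    {"rx": 0, "ry": 0, "rz": 0, "x": 0, "y": 0, "z": 0, "hand": 0}
  ]
}}

```text
clock: 3.85
tcp_pos: [0.5264, 0.2402, 0.1675]
tcp_rot: [-0.002, 1.0, 0.002, 0.006]
force: [-1.1, 0.1, -0.5]
width: 0.681
```

```bash
python3 -c "
from h import *
st([526.5,237,163])"
```

```text
t 3.85 p [526.4 240.2 167.5] F [-1.1  0.1 -0.5] M [ 0.    0.02 -0.01] w 0.681
rot err deg(tool) [0.23 0.67 0.22]
tool delta mm [ 0.  -3.2  4.5]
```

{"fn": "apply_moves", "kwargs": {
  "deltas": [
    {"rx": 0.2, "ry": 0.7, "rz": 0.2, "x": 0, "y": -3, "z": 4, "hand": 0.6},
    {"rx": 0, "ry": 0, "rz": 0, "x": 0, "y": 0, "z": 0, "hand": 0},
    {"rx": 0, "ry": 0, "rz": 0, "x": 0, "y": 0, "z": 0, "hand": 0},
    {"rx": 0, "ry": 0, "rz": 0, "x": 0, "y": 0, "z": 0, "hand": 0},
    {"rx": 0, "ry": 0, "rz": 0, "x": 0, "y": 0, "z": 0, "hand": 0},
    {"rx": 0, "ry": 0, "rz": 0, "x": 0, "y": 0, "z": 0, "hand": 0},
    {"rx": 0, "ry": 0, "rz": 0, "x": 0, "y": 0, "z": 0, "hand": 0},
    {"rx": 0, "ry": 0, "rz": 0, "x": 0, "y": 0, "z": 0, "hand": 0}
  ]
}}

```text
clock: 4.85
tcp_pos: [0.5267, 0.2371, 0.1637]
tcp_rot: [-0.0, 1.0, 0.0, -0.0]
force: [0.6, -0.2, 0.3]
width: 0.31
```

```bash
python3 -c "
from h import *
st([526.5,237,163])"
```

```text
t 4.85 p [526.7 237.1 163.7] F [ 0.6 -0.2  0.3] M [ 0.06 -0.01 -0.01] w 0.31
rot err deg(tool) [ 0.04 -0.04  0.  ]
tool delta mm [ 0.2 -0.1  0.7]
```

{"fn": "apply_moves", "kwargs": {
  "deltas": [
    {"rx": 0, "ry": 0, "rz": 0, "x": 0, "y": 0, "z": -10, "hand": 0},
    {"rx": 0, "ry": 0, "rz": 0, "x": 0, "y": 0, "z": -20, "hand": 0},
    {"rx": 0, "ry": 0, "rz": 0, "x": 0, "y": 0, "z": -25, "hand": 0},
    {"rx": 0, "ry": 0, "rz": 0, "x": 0, "y": 0, "z": -25, "hand": 0},
    {"rx": 0, "ry": 0, "rz": 0, "x": 0, "y": 0, "z": -20, "hand": 0},
    {"rx": 0, "ry": 0, "rz": 0, "x": 0, "y": -20, "z": -5, "hand": 0},
    {"rx": 0, "ry": 0, "rz": 0, "x": 0, "y": -40, "z": 0, "hand": 0},
    {"rx": 0, "ry": 0, "rz": 0, "x": 0, "y": -45, "z": 0, "hand": 0}
  ]
}}

```text
clock: 5.85
tcp_pos: [0.5248, 0.1289, 0.2714]
tcp_rot: [-0.002, 1.0, -0.001, -0.004]
force: [0.2, 0.1, -3.9]
width: 0.307
```

```bash
python3 -c "
from h import *
st([543,-55,262])"
```

```text
t 5.85 p [524.8 128.9 271.4] F [ 0.2  0.1 -3.9] M [ 0.04 -0.08  0.01] w 0.307
rot err deg(tool) [-0.09 -0.41  0.23]
tool delta mm [ -17.5 -184.     9.6]
```

{"fn": "apply_moves", "kwargs": {
  "deltas": [
    {"rx": 0, "ry": -0.4, "rz": 0.2, "x": -4, "y": -40, "z": 0, "hand": 0},
    {"rx": 0, "ry": 0, "rz": 0, "x": -4, "y": -42, "z": 0, "hand": 0},
    {"rx": 0, "ry": 0, "rz": 0, "x": -4, "y": -42, "z": 0, "hand": 0},
    {"rx": 0, "ry": 0, "rz": 0, "x": -4, "y": -35, "z": 0, "hand": 0},
    {"rx": 0, "ry": 0, "rz": 0, "x": -2, "y": -20, "z": 5, "hand": 0},
    {"rx": 0, "ry": 0, "rz": 0, "x": 0, "y": 0, "z": 0, "hand": 0},
    {"rx": 0, "ry": 0, "rz": 0, "x": 0, "y": 0, "z": 0, "hand": 0},
    {"rx": 0, "ry": 0, "rz": 0, "x": 0, "y": 0, "z": 0, "hand": 0}
  ]
}}

```text
clock: 6.85
tcp_pos: [0.5379, -0.0634, 0.2634]
tcp_rot: [0.003, 1.0, -0.001, -0.005]
force: [0.5, 0.6, -4.2]
width: 0.307
```

```bash
python3 - <<'E'
from h import *
st([543,-55,262])
p0=bot.read_state()["tcp_pos"]
im,d=get_image('side');save('pics/s2.png',im,[220,60,380,220],3.5);np.savez("s2.npz",im=im,d=d)
it,dt=get_image('top');np.savez("t2.npz",im=it,d=dt)
for c,dd in(("side",d),("top",dt)):
    W=cloud(c,dd)
    m=(np.hypot(W[...,0]-p0[0],W[...,1]-p0[1])<.03)&(W[...,2]>.115)&(W[...,2]<.225)
    P=W[m];print(c,m.sum())
    if m.sum()<30: continue
    # fit axis line with known radius: x=a+b(z-.1), y=c+d(z-.1)
    from scipy.optimize import least_squares
    f=lambda q:np.hypot(P[:,0]-q[0]-q[1]*(P[:,2]-.1),P[:,1]-q[2]-q[3]*(P[:,2]-.1))-.014
    r=least_squares(f,[p0[0],0,p0[1],0],loss="soft_l1",f_scale=.001);print("axis x,tilt,y,tilt",r.x.round(4),"rms",np.sqrt(np.mean(f(r.x)**2)).round(5), "zmin",P[:,2].min())
E
```

```text
t 6.85 p [537.9 -63.4 263.4] F [ 0.5  0.6 -4.2] M [0.02 0.01 0.02] w 0.307
rot err deg(tool) [-0.09 -0.52 -0.38]
tool delta mm [-5.1  8.5  1.3]
side 314
axis x,tilt,y,tilt [ 0.5382  0.009  -0.0636 -0.0019] rms 0.00155 zmin 0.11529080295297267
top 0
```

View pics/s2.png

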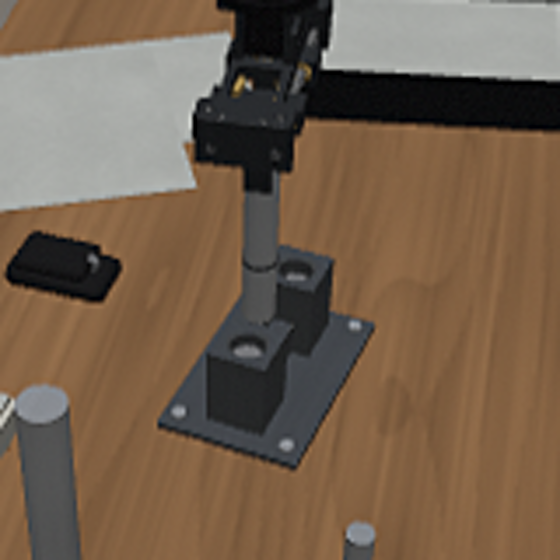

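Side crop: the pole hangs upright from the jaws with its mark at (260,267). The near (+y) well is at (248,348) and the far one at (297,270). Next I'll refine the well centres.

```bash
python3 - <<'E'
from h import *
from scipy.optimize import minimize
S=8
def poly(c,cx,cy,yaw):
    C,s=np.cos(yaw),np.sin(yaw);o=[]
    for z in(.086,.081):
        for a,b in((-1,-1),(1,-1),(1,1),(-1,1)):
            o.append(proj(c,[cx+.026*(a*C-b*s),cy+.026*(a*s+b*C),z]))
    return cv2.convexHull(np.array(o,np.float32))[:,0]
for c in("top","side"):
    W=cloud(c,np.load(c+"0.npz")["d"]);X,Y,Z=W[...,0],W[...,1],W[...,2]
    m=((abs(X-.53)<.1)&(abs(Y+.11)<.12)&(Z>.081)&(Z<.093)).astype(np.uint8)
    cs,_=cv2.findContours(m,cv2.RETR_EXTERNAL,cv2.CHAIN_APPROX_NONE)
    M=np.zeros_like(m);cv2.drawContours(M,[k for k in cs if len(k)>20],-1,1,-1)
    u0,v0=np.floor(proj(c,[.53,-.11,.086])-[70,70]).astype(int);crop=M[v0:v0+140,u0:u0+140].astype(float)
    def cost(q):
        x,y,w=q[0]/1e3,q[1]/1e3,q[2]/50; im=np.zeros((140*S,140*S),np.uint8)
        for k in(1,-1):
            P=poly(c,x-k*.055*np.sin(w),y+k*.055*np.cos(w),w)
            cv2.fillPoly(im,[np.round((P-[u0,v0]+.5)*S*16).astype(np.int32)],255,shift=4)
        return np.abs(cv2.resize(im,(140,140),interpolation=cv2.INTER_AREA)/255-crop).sum()
    r=min((minimize(cost,[531+a,-109+b,-.21*50],method="Nelder-Mead",options=dict(initial_simplex=[[531+a,-109+b,-10.5],[534+a,-109+b,-10.5],[531+a,-106+b,-10.5],[531+a,-109+b,-8.5]])) for a in(-2,0,2) for b in(-2,0,2)),key=lambda r:r.fun)
    x,y,w=r.x;w/=50
    print(c,r.x.round(2),"yaw",np.degrees(w).round(2),"cost",r.fun.round(1),crop.sum(),[(round(x-k*55*np.sin(w),1),round(y+k*55*np.cos(w),1)) for k in(1,-1)])
E
```

```text
Traceback (most recent call last):
  File "h.py", line 10, in proj
    c=camera_info(cam);q=np.array(c["view"])@np.r_[p,1];q=np.array(c["mtx"])@q[:3];return q[:2]/q[2]
ValueError: time passes only in moves, steps and waits
```

```bash
sed -i 's/^from scipy.spatial/import functools\ncamera_info=functools.cache(camera_info)\nfrom scipy.spatial/' h.py; cat > wells.py <<'E'
from h import *
from scipy.optimize import minimize
S=8
def poly(c,cx,cy,yaw):
    C,s=np.cos(yaw),np.sin(yaw)
    return cv2.convexHull(np.array([proj(c,[cx+.026*(a*C-b*s),cy+.026*(a*s+b*C),z]) for z in(.086,.081) for a,b in((-1,-1),(1,-1),(1,1),(-1,1))],np.float32))[:,0]
for c in("top","side"):
    W=cloud(c,np.load(c+"0.npz")["d"]);X,Y,Z=W[...,0],W[...,1],W[...,2]
    m=((abs(X-.53)<.1)&(abs(Y+.11)<.12)&(Z>.081)&(Z<.093)).astype(np.uint8)
    cs,_=cv2.findContours(m,cv2.RETR_EXTERNAL,cv2.CHAIN_APPROX_NONE)
    M=np.zeros_like(m);cv2.drawContours(M,[k for k in cs if len(k)>20],-1,1,-1)
    u0,v0=np.floor(proj(c,[.53,-.11,.086])-[70,70]).astype(int);crop=M[v0:v0+140,u0:u0+140].astype(float)
    def cost(q):
        x,y,w=q[0]/1e3,q[1]/1e3,q[2]/50; im=np.zeros((140*S,140*S),np.uint8)
        for k in(1,-1):
            P=poly(c,x-k*.055*np.sin(w),y+k*.055*np.cos(w),w)
            cv2.fillPoly(im,[np.round((P-[u0,v0]+.5)*S*16).astype(np.int32)],255,shift=4)
        return np.abs(cv2.resize(im,(140,140),interpolation=cv2.INTER_AREA)/255-crop).sum()
    r=min((minimize(cost,[531+a,-109+b,-10.5],method="Nelder-Mead",options=dict(initial_simplex=[[531+a,-109+b,-10.5],[534+a,-109+b,-10.5],[531+a,-106+b,-10.5],[531+a,-109+b,-8.5]])) for a in(-2,0,2) for b in(-2,0,2)),key=lambda r:r.fun)
    x,y,w=r.x;w/=50
    print(c,"yaw",np.degrees(w).round(2),"cost",r.fun.round(1),crop.sum(),[(round(x-k*55*np.sin(w),1),round(y+k*55*np.cos(w),1)) for k in(1,-1)])
E
python3 wells.py
```

```text
top yaw -12.15 cost 50.2 1142.0 [(np.float64(542.1), np.float64(-55.8)), (np.float64(518.9), np.float64(-163.4))]
side yaw -12.11 cost 36.0 442.0 [(np.float64(545.0), np.float64(-54.6)), (np.float64(521.9), np.float64(-162.2))]
```

{"fn": "apply_moves", "kwargs": {
  "deltas": [
    {"rx": -0.1, "ry": -0.5, "rz": -0.4, "x": -6, "y": 9, "z": 0, "hand": 0},
    {"rx": 0, "ry": 0, "rz": 0, "x": 0, "y": 0, "z": 5, "hand": 0},
    {"rx": 0, "ry": 0, "rz": 0, "x": 0, "y": 0, "z": 5, "hand": 0},
    {"rx": 0, "ry": 0, "rz": 0, "x": 0, "y": 0, "z": 5, "hand": 0},
    {"rx": 0, "ry": 0, "rz": 0, "x": 0, "y": 0, "z": 0, "hand": 0},
    {"rx": 0, "ry": 0, "rz": 0, "x": 0, "y": 0, "z": 0, "hand": 0},
    {"rx": 0, "ry": 0, "rz": 0, "x": 0, "y": 0, "z": 0, "hand": 0},
    {"rx": 0, "ry": 0, "rz": 0, "x": 0, "y": 0, "z": 0, "hand": 0}
  ]
}}

```text
clock: 7.95
tcp_pos: [0.5445, -0.053, 0.2473]
tcp_rot: [-0.001, 1.0, 0.0, 0.0]
force: [0.2, -0.3, -3.4]
width: 0.308
```

```bash
cat > pole.py <<'E'
from h import *
from scipy.optimize import least_squares
def pole(name=None,lo=.1,hi=.215):
    p0=bot.read_state()["tcp_pos"];im,d=get_image('side');W=cloud("side",d)
    m=(np.hypot(W[...,0]-p0[0],W[...,1]-p0[1])<.025)&(W[...,2]>lo)&(W[...,2]<hi);P=W[m]
    f=lambda q:np.hypot(P[:,0]-q[0]-q[1]*(P[:,2]-.1),P[:,1]-q[2]-q[3]*(P[:,2]-.1))-.014
    r=least_squares(f,[p0[0],0,p0[1],0],loss="soft_l1",f_scale=.001)
    print("pole axis at z=.1: x,tilt,y,tilt",r.x.round(4),"rms",np.sqrt(np.mean(f(r.x)**2)).round(5),len(P))
    if name: save(name,im,[240,100,340,200],5)
E
python3 - <<'E'
from pole import *
st([544.2,-54.7,240]);pole("pics/s3.png")
E
```

```text
t 7.95 p [544.5 -53.  247.3] F [ 0.2 -0.3 -3.4] M [0.04 0.02 0.02] w 0.308
rot err deg(tool) [0.02 0.03 0.14]
tool delta mm [ 0.3 -1.7  7.3]
pole axis at z=.1: x,tilt,y,tilt [ 0.5466 -0.0033 -0.0535 -0.0016] rms 0.00154 309
```

View pics/s3.png

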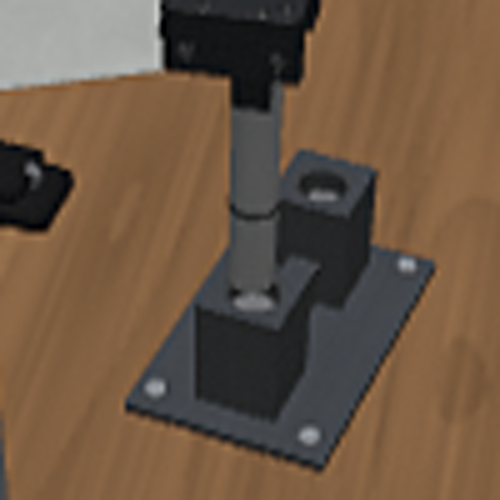

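Side crop 3: the pole is centred over the near well, axis column ≈254.5 against the hole's ≈253, under 1 mm off. I'll enter slowly.

{"fn": "apply_moves", "kwargs": {
  "deltas": [
    {"rx": 0, "ry": 0, "rz": 0, "x": 0, "y": -1.7, "z": 2, "hand": 0},
    {"rx": 0, "ry": 0, "rz": 0, "x": 0, "y": 0, "z": 2, "hand": 0},
    {"rx": 0, "ry": 0, "rz": 0, "x": 0, "y": 0, "z": 2, "hand": 0},
    {"rx": 0, "ry": 0, "rz": 0, "x": 0, "y": 0, "z": 2, "hand": 0},
    {"rx": 0, "ry": 0, "rz": 0, "x": 0, "y": 0, "z": 2, "hand": 0},
    {"rx": 0, "ry": 0, "rz": 0, "x": 0, "y": 0, "z": 2, "hand": 0},
    {"rx": 0, "ry": 0, "rz": 0, "x": 0, "y": 0, "z": 2, "hand": 0},
    {"rx": 0, "ry": 0, "rz": 0, "x": 0, "y": 0, "z": 0, "hand": 0}
  ]
}}

```text
clock: 9.0
tcp_pos: [0.5443, -0.0548, 0.2322]
tcp_rot: [-0.001, 1.0, 0.0, -0.0]
force: [-0.7, 0.9, -3.8]
width: 0.31
```

```bash
python3 - <<'E'
from h import *
st([544.2,-54.7,200])
E
```

```text
t 9.0 p [544.3 -54.8 232.2] F [-0.7  0.9 -3.8] M [-0.    0.08  0.01] w 0.31
rot err deg(tool) [ 0.02 -0.01  0.14]
tool delta mm [ 0.1  0.1 32.2]
```

{"fn": "apply_moves", "kwargs": {
  "deltas": [
    {"rx": 0, "ry": 0, "rz": 0, "x": 0, "y": 0, "z": 2.5, "hand": 0},
    {"rx": 0, "ry": 0, "rz": 0, "x": 0, "y": 0, "z": 2.5, "hand": 0},
    {"rx": 0, "ry": 0, "rz": 0, "x": 0, "y": 0, "z": 2.5, "hand": 0},
    {"rx": 0, "ry": 0, "rz": 0, "x": 0, "y": 0, "z": 2.5, "hand": 0},
    {"rx": 0, "ry": 0, "rz": 0, "x": 0, "y": 0, "z": 2.5, "hand": 0},
    {"rx": 0, "ry": 0, "rz": 0, "x": 0, "y": 0, "z": 2.5, "hand": 0},
    {"rx": 0, "ry": 0, "rz": 0, "x": 0, "y": 0, "z": 2.5, "hand": 0},
    {"rx": 0, "ry": 0, "rz": 0, "x": 0, "y": 0, "z": 2.5, "hand": 0}
  ]
}}

```text
clock: 10.0
tcp_pos: [0.545, -0.0549, 0.2156]
tcp_rot: [-0.001, 1.0, -0.001, 0.002]
force: [-3.7, 0.5, 5.7]
width: 0.306
```

```bash
python3 - <<'E'
from h import *
st([544.2,-54.7,200])
E
```

```text
t 10.0 p [545.  -54.9 215.6] F [-3.7  0.5  5.7] M [ 0.21  0.87 -0.01] w 0.306
rot err deg(tool) [-0.08  0.27  0.15]
tool delta mm [ 0.8  0.2 15.6]
```

{"fn": "apply_moves", "kwargs": {
  "deltas": [
    {"rx": 0, "ry": 0.3, "rz": 0, "x": 0.8, "y": 0, "z": 2, "hand": 0},
    {"rx": 0, "ry": 0, "rz": 0, "x": 0.3, "y": 0, "z": 2, "hand": 0},
    {"rx": 0, "ry": 0, "rz": 0, "x": 0, "y": 0, "z": 2, "hand": 0},
    {"rx": 0, "ry": 0, "rz": 0, "x": 0, "y": 0, "z": 2, "hand": 0},
    {"rx": 0, "ry": 0, "rz": 0, "x": 0, "y": 0, "z": 2, "hand": 0},
    {"rx": 0, "ry": 0, "rz": 0, "x": 0, "y": 0, "z": 2, "hand": 0},
    {"rx": 0, "ry": 0, "rz": 0, "x": 0, "y": 0, "z": 2, "hand": 0},
    {"rx": 0, "ry": 0, "rz": 0, "x": 0, "y": 0, "z": 2, "hand": 0}
  ]
}}

```text
clock: 11.0
tcp_pos: [0.5448, -0.0546, 0.2062]
tcp_rot: [-0.002, 1.0, -0.002, 0.004]
force: [-3.4, 0.1, 8.0]
width: 0.306
```

```bash
python3 - <<'E'
from h import *
st([544.2,-54.7,200])
E
```

```text
t 11.0 p [544.8 -54.6 206.2] F [-3.4  0.1  8. ] M [0.25 0.91 0.02] w 0.306
rot err deg(tool) [-0.19  0.42  0.19]
tool delta mm [ 0.6 -0.   6.2]
```

{"fn": "apply_moves", "kwargs": {
  "deltas": [
    {"rx": -0.2, "ry": 0.4, "rz": 0, "x": 1, "y": 0, "z": 2, "hand": 0},
    {"rx": 0, "ry": 0.2, "rz": 0, "x": 0.6, "y": 0, "z": 2, "hand": 0},
    {"rx": 0, "ry": 0.2, "rz": 0, "x": 0.6, "y": 0, "z": 2, "hand": 0},
    {"rx": 0, "ry": 0, "rz": 0, "x": 0.3, "y": 0, "z": 2, "hand": 0},
    {"rx": 0, "ry": 0, "rz": 0, "x": 0.3, "y": 0, "z": 2, "hand": 0},
    {"rx": 0, "ry": 0, "rz": 0, "x": 0, "y": 0, "z": 2, "hand": 0},
    {"rx": 0, "ry": 0, "rz": 0, "x": 0, "y": 0, "z": 2, "hand": 0},
    {"rx": 0, "ry": 0, "rz": 0, "x": 0, "y": 0, "z": 2, "hand": 0}
  ]
}}

```text
clock: 12.0
tcp_pos: [0.5438, -0.0548, 0.1921]
tcp_rot: [-0.002, 1.0, -0.001, 0.001]
force: [0.6, 0.6, 4.6]
width: 0.307
```

```bash
python3 - <<'E'
from h import *
st([544.2,-54.7,200])
E
```

```text
t 12.0 p [543.8 -54.8 192.1] F [0.6 0.6 4.6] M [ 0.24 -0.09 -0.  ] w 0.307
rot err deg(tool) [-0.08  0.06  0.18]
tool delta mm [-0.4  0.1 -7.9]
```

{"fn": "apply_moves", "kwargs": {
  "deltas": [
    {"rx": 0, "ry": 0, "rz": 0, "x": 0, "y": 0, "z": 2, "hand": 0},
    {"rx": 0, "ry": 0, "rz": 0, "x": 0, "y": 0, "z": 2, "hand": 0},
    {"rx": 0, "ry": 0, "rz": 0, "x": 0, "y": 0, "z": 2, "hand": 0},
    {"rx": 0, "ry": 0, "rz": 0, "x": 0, "y": 0, "z": 2, "hand": 0},
    {"rx": 0, "ry": 0, "rz": 0, "x": 0, "y": 0, "z": 2, "hand": 0},
    {"rx": 0, "ry": 0, "rz": 0, "x": 0, "y": 0, "z": 1, "hand": 0},
    {"rx": 0, "ry": 0, "rz": 0, "x": 0, "y": 0, "z": 0, "hand": 0},
    {"rx": 0, "ry": 0, "rz": 0, "x": 0, "y": 0, "z": 0, "hand": 0}
  ]
}}

```text
clock: 13.0
tcp_pos: [0.5439, -0.0548, 0.1806]
tcp_rot: [-0.002, 1.0, -0.001, 0.001]
force: [0.5, 0.7, 5.0]
width: 0.307
```

```bash
python3 - <<'E'
from pole import *
st([544.2,-54.7,181.7]);pole("pics/s4.png",.11,.16)
E
```

```text
t 13.0 p [543.9 -54.8 180.6] F [0.5 0.7 5. ] M [ 0.27 -0.03 -0.03] w 0.307
rot err deg(tool) [-0.08  0.08  0.18]
tool delta mm [-0.3  0.1 -1.1]
pole axis at z=.1: x,tilt,y,tilt [ 0.5455  0.0098 -0.0546 -0.0188] rms 0.00138 127
```

View pics/s4.png

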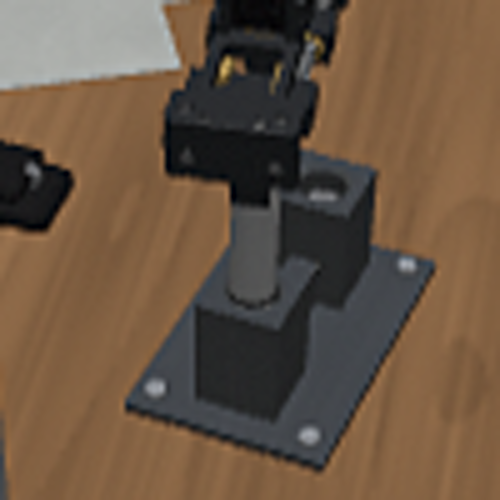

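Side crop 4: the pole is deep in the near well with the mark at or just under the rim at (253,300). That is about 58 mm of travel with only the drag force, so this is the deep well. I'll press gently onto the cushion.

{"fn": "apply_moves", "kwargs": {
  "deltas": [
    {"rx": 0, "ry": 0, "rz": 0, "x": 0, "y": 0, "z": 1, "hand": 0},
    {"rx": 0, "ry": 0, "rz": 0, "x": 0, "y": 0, "z": 1, "hand": 0},
    {"rx": 0, "ry": 0, "rz": 0, "x": 0, "y": 0, "z": 0, "hand": 0},
    {"rx": 0, "ry": 0, "rz": 0, "x": 0, "y": 0, "z": 0, "hand": 0},
    {"rx": 0, "ry": 0, "rz": 0, "x": 0, "y": 0, "z": 0, "hand": 0},
    {"rx": 0, "ry": 0, "rz": 0, "x": 0, "y": 0, "z": 0, "hand": 0},
    {"rx": 0, "ry": 0, "rz": 0, "x": 0, "y": 0, "z": 0, "hand": 0},
    {"rx": 0, "ry": 0, "rz": 0, "x": 0, "y": 0, "z": 0, "hand": 0}
  ]
}}

```text
clock: 14.05
tcp_pos: [0.5439, -0.0548, 0.1801]
tcp_rot: [-0.002, 1.0, -0.001, 0.001]
force: [-0.6, 0.8, 5.1]
width: 0.306
```

```bash
python3 - <<'E'
from h import *
st()
E
```

```text
t 14.05 p [543.9 -54.8 180.1] F [-0.6  0.8  5.1] M [ 0.24 -0.01  0.03] w 0.306
rot err deg(tool) [-0.1   0.13  0.2 ]
```

{"fn": "apply_moves", "kwargs": {
  "deltas": [
    {"rx": 0, "ry": 0, "rz": 0, "x": 0, "y": 0, "z": 1, "hand": 0},
    {"rx": 0, "ry": 0, "rz": 0, "x": 0, "y": 0, "z": 1, "hand": 0},
    {"rx": 0, "ry": 0, "rz": 0, "x": 0, "y": 0, "z": 1.2, "hand": 0},
    {"rx": 0, "ry": 0, "rz": 0, "x": 0, "y": 0, "z": 1.2, "hand": 0},
    {"rx": 0, "ry": 0, "rz": 0, "x": 0, "y": 0, "z": 1.2, "hand": 0},
    {"rx": 0, "ry": 0, "rz": 0, "x": 0, "y": 0, "z": 1.2, "hand": 0},
    {"rx": 0, "ry": 0, "rz": 0, "x": 0, "y": 0, "z": 1.2, "hand": 0},
    {"rx": 0, "ry": 0, "rz": 0, "x": 0, "y": 0, "z": 1.2, "hand": 0}
  ]
}}

```text
clock: 15.05
tcp_pos: [0.5445, -0.0548, 0.1798]
tcp_rot: [-0.002, 1.0, -0.002, 0.004]
force: [-3.3, 1.9, 16.3]
width: 0.309
```

```bash
python3 - <<'E'
from h import *
st()
E
```

```text
t 15.05 p [544.5 -54.8 179.8] F [-3.3  1.9 16.3] M [0.53 0.88 0.01] w 0.309
rot err deg(tool) [-0.24  0.45  0.24]
```

It is bottomed: about 20 N with no further travel, and the mark works out at about 2 mm below the rim. Next: relax, straighten, release, and rise.

{"fn": "apply_moves", "kwargs": {
  "deltas": [
    {"rx": 0, "ry": 0, "rz": 0, "x": 0, "y": 0, "z": 0, "hand": 0},
    {"rx": 0, "ry": 0.2, "rz": 0, "x": 0.3, "y": 0, "z": 0, "hand": 0},
    {"rx": 0, "ry": 0, "rz": 0, "x": 0, "y": 0, "z": 0, "hand": 1},
    {"rx": 0, "ry": 0, "rz": 0, "x": 0, "y": 0, "z": 0, "hand": 1},
    {"rx": 0, "ry": 0, "rz": 0, "x": 0, "y": 0, "z": 0, "hand": 1},
    {"rx": 0, "ry": 0, "rz": 0, "x": 0, "y": 0, "z": 0, "hand": 1},
    {"rx": 0, "ry": 0, "rz": 0, "x": 0, "y": 0, "z": 0, "hand": 1},
    {"rx": 0, "ry": 0, "rz": 0, "x": 0, "y": 0, "z": 0, "hand": 1}
  ]
}}

```text
clock: 16.05
tcp_pos: [0.5426, -0.0546, 0.1779]
tcp_rot: [-0.002, 1.0, -0.002, -0.001]
force: [-0.2, 0.3, -0.5]
width: 0.962
```

{"fn": "apply_moves", "kwargs": {
  "deltas": [
    {"rx": 0, "ry": 0, "rz": 0, "x": 0, "y": 0, "z": -10, "hand": 1},
    {"rx": 0, "ry": 0, "rz": 0, "x": 0, "y": 0, "z": -20, "hand": 1},
    {"rx": 0, "ry": 0, "rz": 0, "x": 0, "y": 0, "z": -25, "hand": 1},
    {"rx": 0, "ry": 0, "rz": 0, "x": 0, "y": 0, "z": -25, "hand": 1},
    {"rx": 0, "ry": 0, "rz": 0, "x": 0, "y": 0, "z": -25, "hand": 1},
    {"rx": 0, "ry": 0, "rz": 0, "x": 20, "y": 0, "z": -10, "hand": 1},
    {"rx": 0, "ry": 0, "rz": 0, "x": 40, "y": 0, "z": 0, "hand": 1},
    {"rx": 0, "ry": 0, "rz": 0, "x": 40, "y": 0, "z": 0, "hand": 1}
  ]
}}

```text
clock: 17.05
tcp_pos: [0.4415, -0.0548, 0.3013]
tcp_rot: [-0.003, 1.0, -0.002, 0.002]
force: [-1.1, -0.3, 0.0]
width: 1.001
```

```bash
python3 - <<'E'
from h import *
from scipy.optimize import least_squares
st()
im,d=get_image('side');W=cloud("side",d);save("pics/s5.png",im,[240,100,340,200],5)
m=(np.hypot(W[...,0]-.5445,W[...,1]+.0548)<.028)&(W[...,2]>.095)&(W[...,2]<.23);P=W[m]
print("top z",np.percentile(P[:,2],[95,99]).round(4))
P=P[P[:,2]<.21]
f=lambda q:np.hypot(P[:,0]-q[0]-q[1]*(P[:,2]-.086),P[:,1]-q[2]-q[3]*(P[:,2]-.086))-.014
print(least_squares(f,[.5445,0,-.0548,0],loss="soft_l1",f_scale=.001).x.round(4))
E
```

```text
t 17.05 p [441.5 -54.8 301.3] F [-1.1 -0.3  0. ] M [0.05 0.03 0.07] w 1.001
rot err deg(tool) [-0.28  0.19  0.3 ]
top z [0.2158 0.217 ]
[ 0.5461 -0.0034 -0.0556  0.0045]
```

View pics/s5.png

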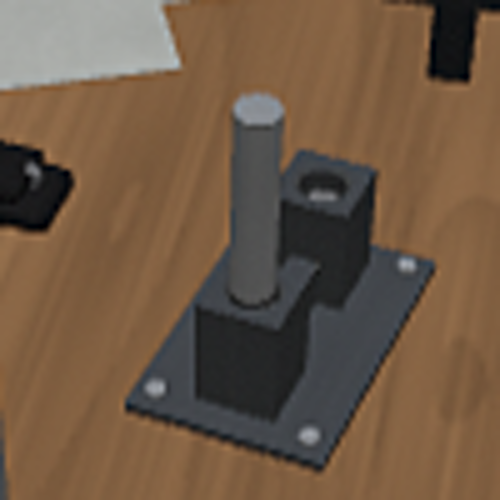

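Side crop 5: the pole stands upright and free in the near well. Its top is at z≈0.217 m, against 0.218 m when fully seated, and the mark sits at the rim at (255,297).

```bash
python3 -c "
from h import *
print(ticket.job_done())"
```

```text
the job is handed in; nothing more can be done
None
```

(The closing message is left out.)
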